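# Set the length stop of a sawing box and bring the gypsum bar up to it

## Task

Get the sawing box ready to cut the gypsum bar to length. With a fingertip press down the blue pad in the middle of the black length stop to free its brake, keep it down while you push the stop along until its ear meets the red memory stop, then let the pad up so that the brake bites. Then push the gypsum bar along the channel, from the end that faces away from the length stop, until its other end touches the stop, without shifting the stop; grip and lift nothing, and leave the saw, the sanding block and the gypsum medallion alone.

Things in the scene. Friction and masses are not known exactly. Their poses are not given: they have to be found in the camera images.
- sawing_box: Wooden sawing (mitre) box screwed to the table. Origin on the table under the saw slot, on the channel's middle line; y along the channel (robot's left at yaw 0), x away from the robot. It spans y -245 to +185, x -42 to +42 mm. Bed 18 mm above the table; channel 37 mm wide (x -18.5 to 18.5) between a back fence (18 mm thick, 24 mm above the bed) and a front lip (12 mm thick, 10 mm above the bed).
- stop_slider (a joint): Place of the black length stop along the channel, m: 0 at the right end of its track, growing towards the saw slot (+y of the box); travel 0.115. Brake on: held by friction, slips at about 20 N; pad down: runs with 1 to 2 N. A block 80 mm long (y), 35 wide, its top 40 mm above the bed: a thumb rest 14 mm long at each end and, in the 52 mm between them, the blue pad 8 mm below their tops.
- slider_face (a point): Middle of the flat leading (+y) face of the length stop, which the bar must touch; 15 mm above the bed, moves with the stop, axes as the sawing box. At this end an ear reaches back from the stop over the fence (to x = 37 mm of the box, 25 to 39 mm above the bed); the ear's leading side is level with this face.
- release_pad (a joint): How far the blue pad is pressed, m: 0 up (brake on), 0.006 fully down. The brake lets go over the first 4 mm; pressing it takes about 8 N, 9 N when fully down. It springs up by itself.
- pad_top (a point): Centre of the top of the blue ribbed pad (30 mm across the channel x 49 mm along it), 32 mm above the bed when up and 40 mm behind (-y of) the stop face. Moves with the pad.
- stop_mark (a point): Centre of the right-hand (-y) face of the red memory stop, which is clamped on the back fence: 17 mm wide, 18 long (towards +y), 13 high, a brass screw head 7 mm high on top. Where the stop's ear meets it, slider_face has the same y in the box's axes as this point. It lies 27.5 mm (+x) off the channel's middle line, 31 mm above the bed, outside the channel. Axes as the box.
- bar_centre (a point): Centre of the loose white gypsum bar, 34 mm (x) x 110 mm long (y) x 30 mm high, 0.09 to 0.17 kg, which lies on the bed in the channel at the left of the saw slot, its length along the channel. Axes as those of the sawing box.
- bar_end (a point): Centre of the right-hand (-y) end face of the gypsum bar, 55 mm from its centre: the end that must touch the length stop. The bar is pushed at the opposite end.
- back_saw: A small back saw lying on the table on the robot's side of the box, 265 mm long, 16 mm high, wooden handle, brass back, steel blade; must not be disturbed. Origin on the table under the brass back's middle; y along its length, the handle at -y, the blade 40 mm to +x.
- sanding_block: A sanding block, 54 x 98 x 28 mm, on the table behind the box; must not be disturbed. Origin at the centre of its underside.
- gypsum_medallion: A round white gypsum medallion, 68 mm across, 15 mm high, on the table behind the box; must not be disturbed. Origin at the centre of its underside.
- saw_slot (a point): Where the 2.5 mm saw slot (y = 0 of the box) crosses the channel's middle line, at bed height. Right of it (-y) an aluminium T-track lies flush in the bed and a white scale without figures lies on the fence. Axes as the sawing box.
Not all that is in view belongs to the job. What is shaped like the part that bears bar_centre but purple is not meant.

How it is judged:
By the outcome, as a careful person would: the job done as asked, in the order asked, and still so for the second after the job is handed in, with the robot touching nothing.
It also fails if it takes over 53 s, if anything falls off the work surface, if the arm or the gripper's body presses on something with over 40 N, if the wrist force passes 120 N, or if a joint passes its speed limit or range.

## Robot

A 6-joint arm with a two-finger parallel gripper is mounted at the origin on a cart in front of the work surface, level with it; the furniture and walls round the work are solid. World frame = base frame: x ahead of the robot, y to its left, z up, the work surface at z = 0. Lengths are in m, angles in rad, forces in N, time in s.
With the tool pointing down it reaches from about 0.225 to 0.875 m from the base axis. Payload 3.4 kg.
Tool frame: the origin (TCP) lies midway between the tips of the shut fingers; the grasp point (between the pads) lies behind it (manip.grip_point_offset is the z of the grasp point in the tool frame, in m); z points along the fingers, x is the direction in which the jaws open and shut, and the axes are right-handed (so a half turn about z gives the same grasp; the last joint's range is limited). The gripper opens to 85 mm and grips with 20 to 120 N. Pads are 22 mm wide; open, the fingers measure 114 mm over their backs; the gripper's body (76 mm by 85 mm) begins 54 mm behind the grasp point. The pads swing forward as they close: fully open they stand 13 mm farther back than shut.
Start: joints at [1.223, 0.276, 1.505, -0, 1.361, -0.121], TCP at [0.129, 0.56, 0.231] pointing down, gripper open.
Joint ranges: [-2.89, 2.89], [-0.75, 2.08], [0.22, 2.7], [-1.18, 4.32], [0.11, 2.71], [-2.7, 2.7]. Speed limits (rad/s): [2.57, 2.57, 3.14, 3.14, 3.14, 3.14].

## Interface

Orientations are given as a unit quaternion [w, x, y, z].
In Python, from rig import manip, eyes, recognise, regions_of, mark_of gives the robot as it stands.
- The arm moves only by the shell command python3 -m inch 'ROWS' [FORCE]. ROWS is JSON, a list of rows, each a list of 5 numbers: the gripper command: -1 is shut, 1 is fully open, values between are in proportion, then the shift along the tool's x, y, z in mm, then the turn about the tool's z in degrees. A call has 1 to 20 rows; each row shifts and turns the pose as measured when the row begins, along the tool's axes as they then stand; what a row does not reach is not made up. A row lasts 1/12 s, in which the tool goes at most 41.7 mm and 7.16 degrees, less where a joint would pass 70% of its speed; a pose out of reach is approached as far as the arm can. A call with a gripper value outside its range is refused whole. The fingers move at their own pace and stop on an object; FORCE is the grip in N (left out, the last holds). Time passes only in rows, so rows that do not move let the fingers close. It gives the time, the measured TCP pose, the force and the opening at its end, in the units of the state.
- manip.get_state(): the state, without advancing time (a new reading comes with each control period).
- eyes.get_image(name): name is "side" or "top"; returns a dict with "frame" (400x640x3 uint8, red, green, blue), "K" (3x3 intrinsics, pixels), "k1" (the pictures are not rectified: a ray, as slopes to the right and down, at radius r is drawn at 1 + k1 r^2 times it, then the intrinsics apply), "rvec" (rotation vector, rad) and "tvec" (3), from world to camera coordinates, as OpenCV has them. Camera axes: x right, y down, z forward; pixel columns grow to the right and rows downward; lengths in m; the calibration is good to about 2 mm. A picture is of the moment at which its call begins. There is no depth.
- manip.sign_off(): hands the job in, once; it reports no verdict.
Trained networks look in a picture, given as the dict that the camera call returned (one of the last four; its "shot" number tells which), for a name from the list of things; names that differ only in an ending like _2 or _b are one class to them, and where a whole thing is asked for, a point or a joint stands for the part that bears it (a point fixed in the world has none). Each returns a list of dicts, best first, with "confidence" (0 to 1); they miss things now and then, are a little off and sometimes report something else, mostly with a low value. They report only what shows in the picture. A call takes as long as a camera call. They do not tell look-alikes from the thing itself.
- recognise(picture, target): "bbox" ([left, top, width, height] in pixels, round what is visible of it).
- regions_of(picture, target): "mask" (400x640 bool, what is visible of it) and "bbox" ([left, top, width, height] in pixels, round what is visible of it).
- mark_of(picture, target): "point" ([row, column] in pixels: a listed point, or the origin of a listed thing).
The state is a dict: "clock": time; "qpos": joint angles; "qd": joint speeds; "effort": joint torques, N m; "position": TCP position; "ee_rot": TCP orientation; "contact_force": force on the tool from outside, world axes, zero at the start; "moment": the same for the moment, N m; "width": finger opening in m.
Only numpy, scipy, OpenCV 4.12 (cv2) and the standard library are available. Lean on these libraries where they do the work, as an engineer would, in place of code of your own. Each camera call takes 0.05 s, during which the arm holds its last target.

## Working session

There is one attempt and no reset: what is moved stays moved. The work goes in short steps, Python scripts to look and compute and a shell command to move; the robot and the scene stay as the last step left them, time stands still between calls to the robot, and variables do not carry over. Pictures are saved under pics/ and viewed, and the job is handed in when it is done.

```bash
ls; mkdir -p pics
cat > h.py <<'E'
import numpy as np, cv2
from rig import manip, eyes, recognise, regions_of, mark_of
def save(p,name,crop=None,scale=1):
    f=p["frame"][:,:,::-1]
    if crop: l,t,w,h=crop; f=f[t:t+h,l:l+w]
    if scale!=1: f=cv2.resize(f,None,fx=scale,fy=scale,interpolation=cv2.INTER_CUBIC)
    cv2.imwrite("pics/"+name,f)
def ray(p,rc):
    K=np.array(p["K"]);v,u=rc
    d=np.array([(u-K[0,2])/K[0,0],(v-K[1,2])/K[1,1]]);s=d.copy()
    for _ in range(30): s=d/(1+p["k1"]*(s@s))
    R=cv2.Rodrigues(np.array(p["rvec"],float))[0];t=np.array(p["tvec"],float).ravel()
    return -R.T@t, R.T@np.array([s[0],s[1],1])
def onz(p,rc,z):
    o,d=ray(p,rc); return o+d*(z-o[2])/d[2]
def proj(p,X):
    R=cv2.Rodrigues(np.array(p["rvec"],float))[0];t=np.array(p["tvec"],float).ravel()
    c=R@np.array(X)+t; s=c[:2]/c[2]; s=s*(1+p["k1"]*(s@s)); K=np.array(p["K"])
    return K[1,1]*s[1]+K[1,2],K[0,0]*s[0]+K[0,2]
E
python3 - <<'E'
from h import *
s=manip.get_state();print(s, manip.grip_point_offset)
for n in ("side","top"):
    p=eyes.get_image(n);save(p,n+"0.png")
    o,d=ray(p,(200,320));print(n,o,d)
    for t in "sawing_box slider_face pad_top stop_mark bar_centre bar_end saw_slot back_saw sanding_block gypsum_medallion".split():
        print(t,[(np.round(m["point"],1),round(m["confidence"],2)) for m in mark_of(p,t)[:3]])
E
```

```text
pics
{'clock': 0.0, 'qpos': array([ 1.22298919e+00,  2.76596917e-01,  1.50610484e+00,  9.57223756e-06,
        1.36068129e+00, -1.20950694e-01]), 'qd': array([ 1.94357948e-03, -2.05050956e-05,  2.29908249e-04,  1.57408483e-03,
        2.04443728e-03,  9.24642525e-04]), 'effort': array([ 1.49699012e-03, -4.16776907e+01, -2.45808738e+01, -1.41179015e-05,
        1.08986822e-02, -1.27539997e-05]), 'position': array([0.1291267 , 0.5597933 , 0.23044987]), 'ee_rot': array([ 4.64699342e-04,  7.82597151e-01,  6.22527829e-01, -7.65151881e-04]), 'contact_force': array([-0.6104738 , -0.42159041, -0.27217423]), 'moment': array([-0.01451702, -0.00080272,  0.00616606]), 'width': 0.08551396620044206} -0.0187
side [0.48469703 0.71093532 0.41258398] [ 0.06026065 -0.9122132  -0.40532346]
sawing_box [(array([256.2, 349.2]), 0.82), (array([256.5, 344.8]), 0.31)]
slider_face [(array([210.1, 350.8]), 0.92)]
pad_top [(array([190. , 348.3]), 0.54)]
stop_mark [(array([218. , 331.3]), 0.55), (array([279.9, 294.1]), 0.51)]
bar_centre [(array([256.6, 344. ]), 0.96), (array([188.6, 285.8]), 0.69)]
bar_end [(arra
[... 192 characters left out ...]
[280.8, 295. ]), 0.41)]
gypsum_medallion [(array([285.8, 292.9]), 0.93)]
top [ 0.31842246 -0.04342049  1.01784114] [ 0.22462252  0.00436403 -0.97452495]
sawing_box [(array([215.7, 310.5]), 0.29)]
slider_face [(array([232., 347.]), 0.73)]
pad_top [(array([225.3, 363.4]), 0.81)]
stop_mark [(array([215.5, 308. ]), 0.48)]
bar_centre [(array([154.2, 410.8]), 0.85), (array([233.7, 250.2]), 0.61), (array([231.4, 343.8]), 0.28)]
bar_end [(array([234.7, 276.1]), 0.85), (array([163.3, 436.1]), 0.74), (array([233., 248.]), 0.3)]
saw_slot [(array([230.2, 285.9]), 0.93)]
back_saw [(array([290.2, 275.2]), 0.56)]
sanding_block [(array([190.7, 346.2]), 0.76)]
gypsum_medallion [(array([198.1, 243.9]), 0.91)]
```

Run:
```python
from h import *
p=eyes.get_image("top");save(p,"topc.png",(190,120,280,200),2.8)
q=eyes.get_image("side");save(q,"sidec.png",(240,140,220,200),3)
```

```text
(no output)
```

View pics/top0.png

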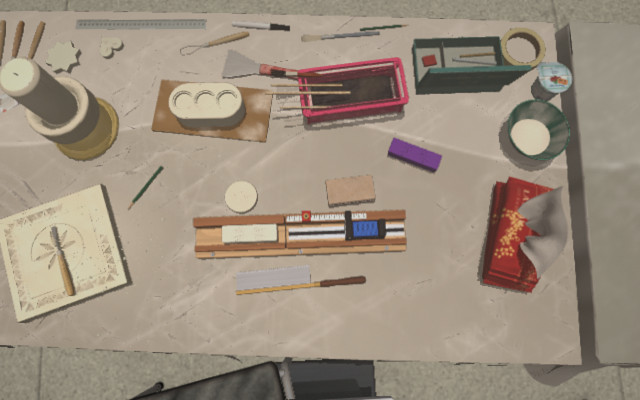

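View pics/topc.png

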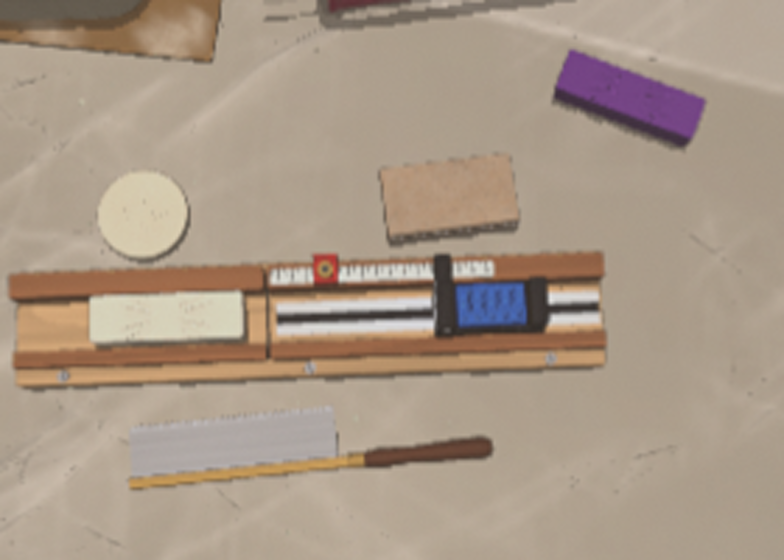

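View pics/sidec.png

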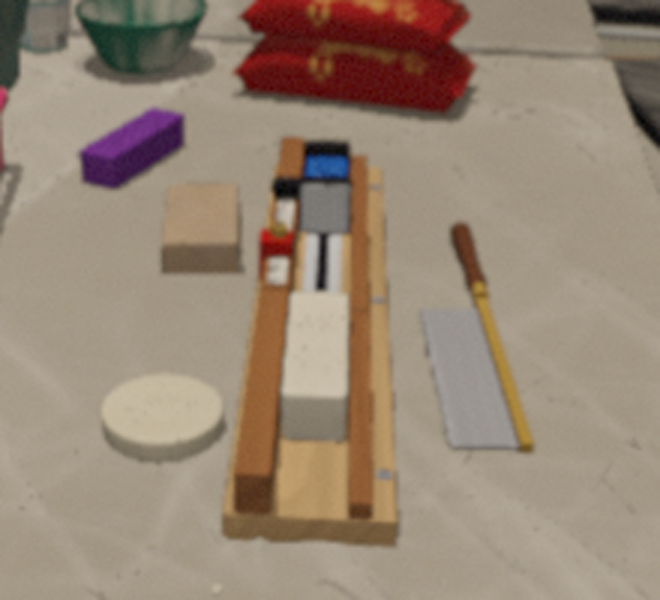

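View pics/side0.png

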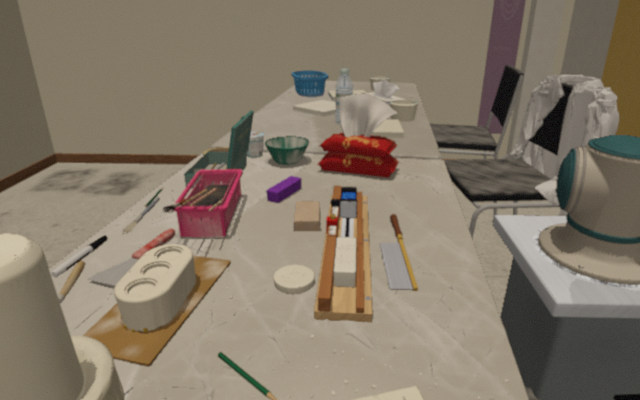

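The white bar at top px (250,233) is the target bar. The purple one at (415,154) is the look-alike, so I'm rejecting it. The blue pad is at (366,229) and the red memory stop at (306,215). The tan sanding block (350,190), white medallion (241,197) and saw (300,285) must stay untouched. Next I'll fit the box pose.

```bash
cat > fit.py <<'E'
from h import *
from scipy.optimize import least_squares
def W(P,b):
    x,y,a=P;c,s=np.cos(a),np.sin(a)
    return np.array([x+c*b[0]-s*b[1],y+s*b[0]+c*b[1],b[2]])
E
python3 - <<'E'
from fit import *
p=eyes.get_image("top");q=eyes.get_image("side")
def tc(u,v): return (120+v/2.8,190+u/2.8)
def sc(u,v): return (140+v/3,240+u/3)
obs=[(p,tc(15,386),(-.042,.185,0)),(p,tc(606,366),(-.042,-.245,0)),(p,tc(603,252),(.0365,-.245,.042)),(p,tc(10,277),(.0365,.185,.042)),
(p,(230.2,285.9),(0,0,.018)),(p,tc(267,263),(.0365,0,.042)),
(q,sc(397,543),(-.042,.185,0)),(q,sc(224,536),(.042,.185,0)),(q,sc(235,484+2),(.0365,.185,.042)),(q,sc(272,484),(.0185,.185,.042)),(q,sc(371,503),(-.0305,.185,.028))]
def f(P): return np.concatenate([np.array(proj(c,W(P,b)))-np.array(o) for c,o,b in obs])
r=least_squares(f,[.4,0,0],loss='soft_l1');print(r.x,np.round(r.fun.reshape(-1,2),1))
P=r.x;np.save("P.npy",P)
def boxc(c,rc,z):
    X=onz(c,rc,z);a=P[2];d=X[:2]-P[:2];return np.round(1e3*np.array([np.cos(a)*d[0]+np.sin(a)*d[1],-np.sin(a)*d[0]+np.cos(a)*d[1]]),1)
for n,rc,z in [("face",(232,347),.033),("pad",(225.3,363.4),.05),("stopmark mean",tc(312,268),.0555),("bar_c",(233.7,250.2),.033),("bar_end",(234.7,276.1),.033)]: print(n,boxc(p,rc,z))
for n,rc,z in [("face",(210.1,350.8),.033),("pad",(190,348.3),.05),("mark",(218,331.3),.049),("bar_c",(256.6,344),.033),("bar_end",(245.9,347.1),.033)]: print("side",n,boxc(q,rc,z))
# edges by pixel: red top left/right, bar top left/right , stop
for n,rc,z in [("red -y top",tc(338,268),.0555),("red +y top",tc(313,268),.0555),("ear lead top",tc(434,270),.057),("ear trail",tc(452,270),.057),("rest2 end",tc(546,305),.058),("bar +y top",tc(90,318),.048),("bar -y top",tc(243,314),.048),("pad -y",tc(526,304),.05),("pad +y",tc(457,305),.05)]: print(n,boxc(p,rc,z))
for n,rc,z in [("bar far top",sc(318,293),.048),("bar near top",sc(314,417),.048)]: print('side',n,boxc(q,rc,z))
for c,nm,cr,s in((p,"to.png",(190,120,280,200),2.8),(q,"so.png",(240,140,220,200),3)):
    im=cv2.resize(c["frame"][:,:,::-1][cr[1]:cr[1]+cr[3],cr[0]:cr[0]+cr[2]],None,fx=s,fy=s,interpolation=cv2.INTER_CUBIC)
    for L in [((-.042,.185,.018),(-.042,-.245,.018)),((.0185,.185,.042),(.0185,-.245,.042)),((.0365,.185,.042),(.0365,-.245,.042)),((-.0185,.185,.028),(-.0185,-.245,.028)),((0,.185,.018),(0,-.245,.018)),((.0365,0,.042),(-.0305,0,.028))]:
        a,b=[proj(c,W(P,z)) for z in L]
        cv2.line(im,*[(int((z[1]-cr[0])*s),int((z[0]-cr[1])*s)) for z in (a,b)],(0,255,0),1)
    cv2.imwrite("pics/"+nm,im)
E
```

```text
[ 0.48129823  0.03451126 -0.01648247] [[ 1.2  2.7]
 [-0.1 -1. ]
 [-0.6  0.3]
 [-0.9 -0.2]
 [ 3.9  0.1]
 [ 0.4 -0.7]
 [ 2.2 -0.5]
 [ 1.8 -0.3]
 [-4.7 -0.4]
 [-3.4 -0.2]
 [-0.3  1. ]]
face [  -3.2 -124.4]
pad [   6.2 -157. ]
stopmark mean [ 29.6 -34.5]
bar_c [ 1.3 71.2]
bar_end [-2.8 18.8]
side face [  -6.1 -129.2]
side pad [   0.8 -198.2]
side mark [ 31.  -56.6]
side bar_c [ 2.8 57.4]
side bar_end [-1.6 20.8]
red -y top [ 28.9 -53. ]
red +y top [ 29.6 -35.2]
ear lead top [  24.3 -121. ]
ear trail [  23.8 -133.7]
rest2 end [  -4.3 -198.5]
bar +y top [  1.4 125. ]
bar -y top [-0.2 15.9]
pad -y [  -1.6 -185.3]
pad +y [  -0.3 -136.3]
side bar far top [ 0.7 17.9]
side bar near top [ -0.4 145.5]
```

View pics/to.png

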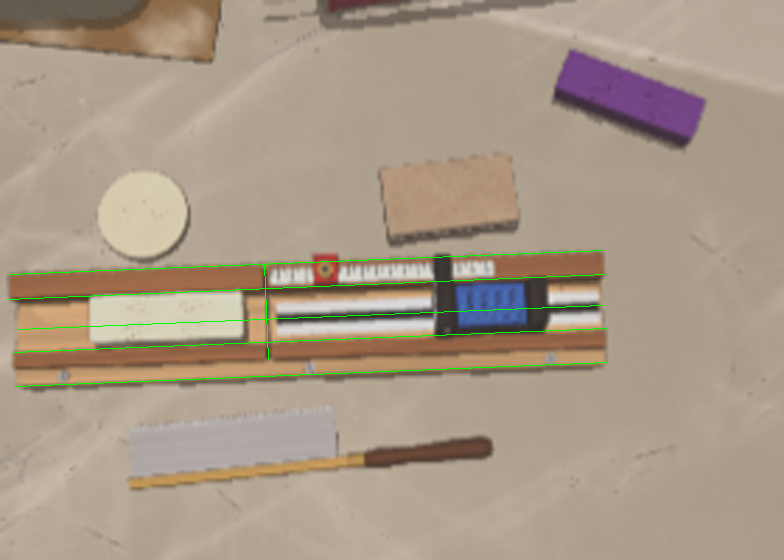

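View pics/so.png

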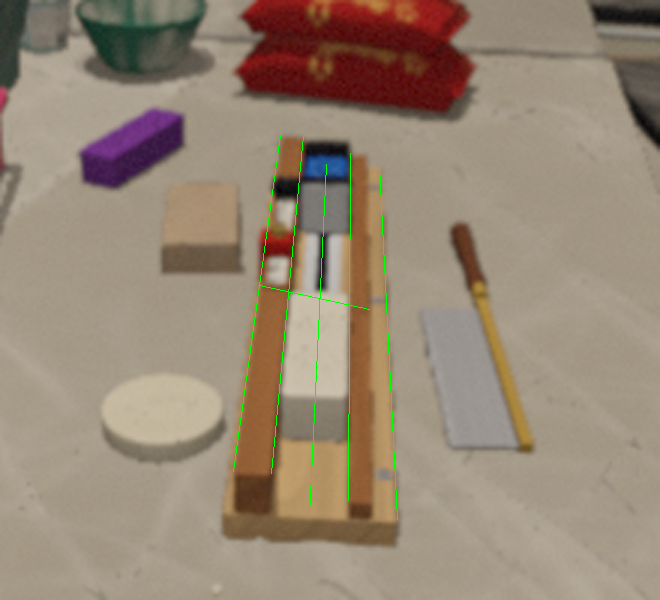

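```bash
python3 -m inch '[[-1,0,0,0,-6],[-1,0,0,0,-6],[-1,-38,20,0,0],[-1,-38,20,0,0],[-1,-38,20,0,0],[-1,-38,20,0,0],[-1,-38,20,0,0],[-1,-38,20,0,0],[-1,-38,20,0,0],[-1,-38,20,0,0],[-1,-38,20,0,0],[-1,-38,20,0,0],[-1,-38,20,0,0],[-1,-38,20,0,0],[-1,-38,20,0,0],[-1,-38,20,0,0],[-1,0,0,0,0]]' 40
cat > w.py <<'E'
from fit import *
def st(tgt=None):
    s=manip.get_state();R=None
    w,x,y,z=s["ee_rot"]
    from scipy.spatial.transform import Rotation as Ro
    R=Ro.from_quat([x,y,z,w]).as_matrix();P=np.load("P.npy");a=P[2]
    d=s["position"][:2]-P[:2]
    b=1e3*np.array([np.cos(a)*d[0]+np.sin(a)*d[1],-np.sin(a)*d[0]+np.cos(a)*d[1],s["position"][2]])
    print("t",round(s["clock"],2),"box mm",np.round(b,1),"w",s["width"],"F",np.round(s["contact_force"],1),"ang x",np.degrees(np.arctan2(R[1,0],R[0,0])),"tilt",np.round(R[:,2],3))
    if tgt is not None:
        print("tool shift mm",np.round(1e3*R.T@(W(P,np.array(tgt)/1e3)-s["position"]),1))
    return s,R
E
python3 -c "
from w import *
st((0,-161,90))"
```

```text
clock: 2.72
position: [0.4035, 0.0393, 0.2305]
ee_rot: [0.004, 0.706, 0.708, 0.007]
contact_force: [-0.2, 0.7, -0.0]
width: 0.0001
t 2.72 box mm [-77.9   3.5 230.5] w 6.398768142647605e-05 F [-0.2  0.7 -0. ] ang x 90.18086274891101 tilt [ 0.015  0.005 -1.   ]
tool shift mm [-166.7   72.6  140.8]
```

```bash
python3 -m inch '[[-1,-20,9,16,1.1],[-1,-22,9,18,0],[-1,-22,9,18,0],[-1,-22,9,18,0],[-1,-22,9,18,0],[-1,-22,9,18,0],[-1,-22,9,18,0],[-1,-20,9,16,0],[-1,0,0,0,0]]'
python3 -c "
from w import *
st((0,-156,70))"
```

```text
clock: 3.47
position: [0.4818, -0.142, 0.0886]
ee_rot: [0.007, 0.715, 0.699, 0.012]
contact_force: [-0.8, 0.2, 1.0]
width: -0.0001
t 3.47 box mm [   3.5 -176.5   88.6] w -0.00011410525618526832 F [-0.8  0.2  1. ] ang x 88.64596563949692 tilt [ 0.027  0.006 -1.   ]
tool shift mm [20.4 -4.1 18.6]
```

```bash
python3 -m inch '[[-1,7,-1.5,6,-0.4],[-1,7,-1.5,6,0],[-1,6,-1,6,0],[-1,0,0,0,0]]'
python3 - <<'E'
from w import *
st((0,-156,58))
p=eyes.get_image("top");save(p,"t2.png",(270,160,160,120),5)
q=eyes.get_image("side");save(q,"s2.png",(280,130,130,100),6)
E
```

```text
clock: 3.8
position: [0.4773, -0.1177, 0.0692]
ee_rot: [0.006, 0.713, 0.701, 0.012]
contact_force: [0.4, 0.6, 0.7]
width: -0.0
t 3.8 box mm [  -1.5 -152.3   69.2] w -2.0037776074303696e-05 F [0.4 0.6 0.7] ang x 88.99541113569336 tilt [ 0.025  0.008 -1.   ]
tool shift mm [-3.8  1.2 11.2]
```

View pics/t2.png

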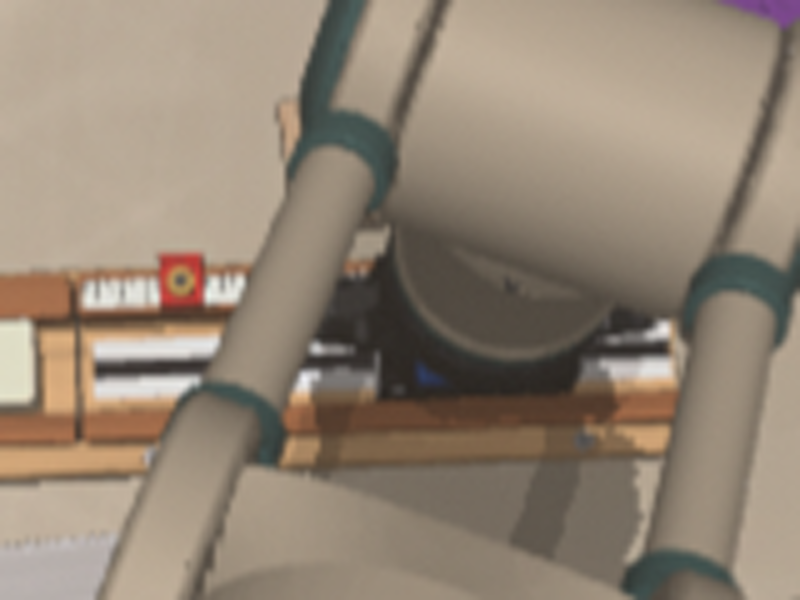

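View pics/s2.png

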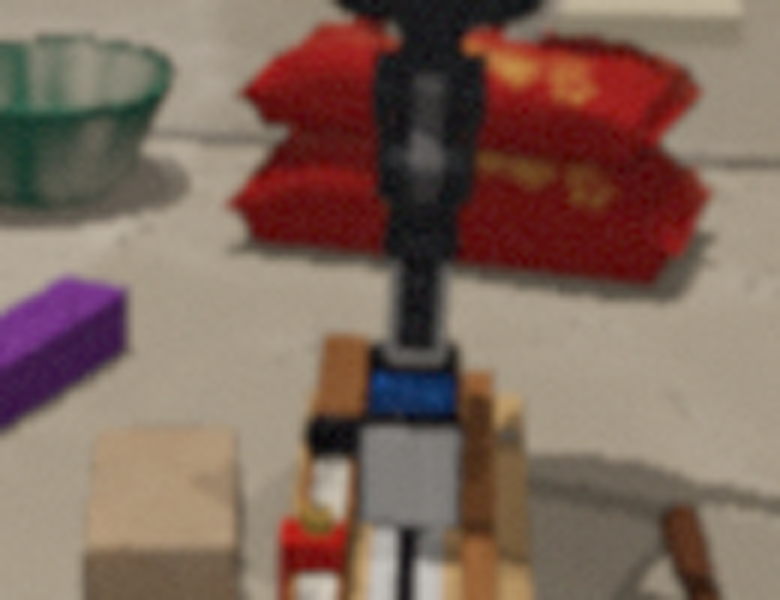

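The finger is centred over the blue pad in the channel: in the side crop it is near (420,340), above the pad at (410,390). Next I'll descend and press.

```bash
python3 -m inch '[[-1,-4,1,4,0],[-1,0,0,4,0],[-1,0,0,4,0],[-1,0,0,4,0],[-1,0,0,0,0]]'
python3 -c "
from w import *
st((0,-156,50))"
```

```text
clock: 4.32
position: [0.4816, -0.1227, 0.0551]
ee_rot: [0.01, 0.712, 0.702, 0.013]
contact_force: [0.5, -0.1, -0.1]
width: -0.0
t 4.32 box mm [   2.9 -157.2   55.1] w -1.1765184628754646e-05 F [ 0.5 -0.1 -0.1] ang x 89.1589294273344 tilt [ 0.033  0.004 -0.999]
tool shift mm [ 1.2 -3.1  5. ]
```

```bash
python3 -m inch '[[-1,0,-2.5,3,0],[-1,0,-0.5,3,0],[-1,0,0,2.5,0]]'
python3 -c "
from w import *
st((0,-156,44))"
```

```text
clock: 4.57
position: [0.4792, -0.123, 0.0463]
ee_rot: [0.01, 0.713, 0.701, 0.014]
contact_force: [0.3, 1.0, 6.5]
width: -0.0001
t 4.57 box mm [   0.5 -157.5   46.3] w -5.994930615469822e-05 F [0.3 1.  6.5] ang x 89.10252676426882 tilt [ 0.034  0.004 -0.999]
tool shift mm [ 1.5 -0.6  2.3]
```

```bash
python3 -m inch '[[-1,0,0,2.5,0],[-1,0,0,2.5,0],[-1,0,0,1.5,0]]'
python3 -c "
from w import *
st((0,-150,44))"
```

```text
clock: 4.82
position: [0.4794, -0.1235, 0.0438]
ee_rot: [0.011, 0.712, 0.702, 0.013]
contact_force: [-3.8, 2.2, 16.9]
width: 0.0002
t 4.82 box mm [   0.7 -158.    43.8] w 0.0001771259422960295 F [-3.8  2.2 16.9] ang x 89.1292548158025 tilt [ 0.034  0.003 -0.999]
tool shift mm [ 8.  -0.7 -0.2]
```

```bash
python3 -m inch '[[-1,3,0,1,0],[-1,4,0,1,0],[-1,4,0,1,0],[-1,4,0,1,0]]'
python3 - <<'E'
from w import *
st((0,-90,44))
q=eyes.get_image("side");save(q,"s3.png",(280,130,130,100),6)
E
```

```text
clock: 5.15
position: [0.4796, -0.1115, 0.0441]
ee_rot: [0.014, 0.712, 0.702, 0.012]
contact_force: [-2.9, -1.6, 8.9]
width: -0.0001
t 5.15 box mm [   0.7 -146.    44.1] w -7.183688134220983e-05 F [-2.9 -1.6  8.9] ang x 89.2216669814727 tilt [ 0.036 -0.003 -0.999]
tool shift mm [56.  -0.5 -0. ]
```

View pics/s3.png

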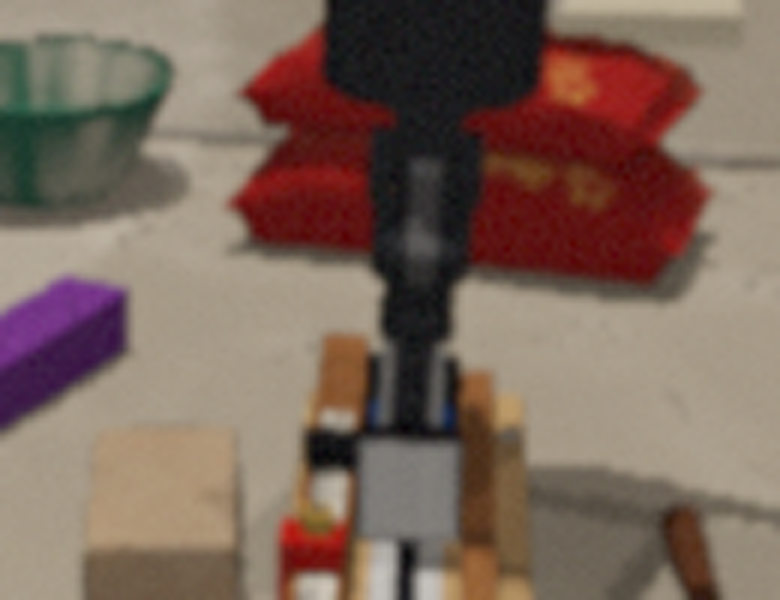

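```bash
python3 -m inch '[[-1,4.5,0,1.3,0],[-1,4.5,0,1.3,0],[-1,4.5,0,1.3,0],[-1,4.5,0,1.3,0],[-1,4.5,0,1.3,0],[-1,4.5,0,1.3,0],[-1,4.5,0,1.3,0],[-1,4.5,0,1.3,0]]'
python3 - <<'E'
from w import *
st((0,-90,44))
q=eyes.get_image("side");save(q,"s4.png",(280,130,130,100),6)
E
```

```text
clock: 5.87
position: [0.4802, -0.0802, 0.0439]
ee_rot: [0.02, 0.71, 0.704, 0.009]
contact_force: [-4.6, -0.9, 13.7]
width: 0.0003
t 5.87 box mm [   0.8 -114.7   43.9] w 0.00032228890605301685 F [-4.6 -0.9 13.7] ang x 89.52214534165398 tilt [ 0.04  -0.016 -0.999]
tool shift mm [24.7 -0.6 -0.5]
```

View pics/s4.png

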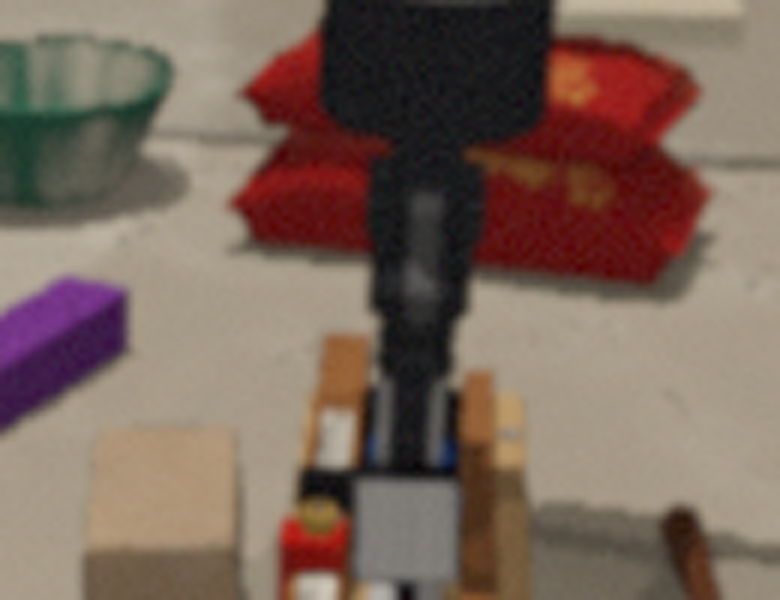

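```bash
python3 -m inch '[[-1,4,0,1.2,0],[-1,4,0,1.2,0],[-1,4,0,1.2,0]]'
python3 - <<'E'
from w import *
st((0,-85,44))
q=eyes.get_image("side");save(q,"s5.png",(280,130,130,100),6)
print([(m["point"],m["confidence"]) for m in mark_of(q,"slider_face")+mark_of(q,"stop_mark")])
E
```

```text
clock: 6.17
position: [0.4804, -0.0694, 0.044]
ee_rot: [0.022, 0.709, 0.705, 0.008]
contact_force: [-3.5, -0.3, 13.2]
width: -0.0001
t 6.17 box mm [   0.8 -103.9   44. ] w -8.930033685315336e-05 F [-3.5 -0.3 13.2] ang x 89.62359039462446 tilt [ 0.042 -0.02  -0.999]
tool shift mm [18.9 -0.6 -0.4]
[([222.2, 346.9], 0.7), ([219.2, 331.9], 0.55)]
```

View pics/s5.png

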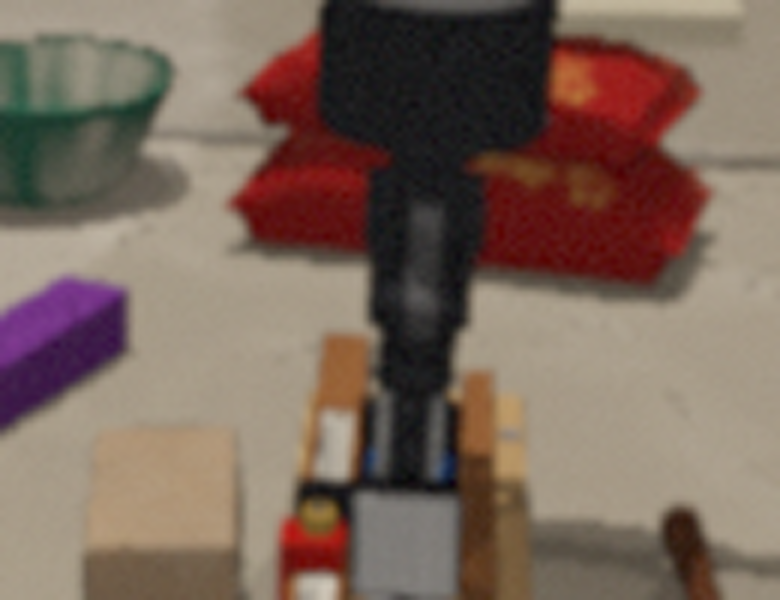

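```bash
python3 -m inch '[[-1,4,0,1.2,0],[-1,3,0,1.2,0],[-1,3,0,1.2,0]]'
python3 -c "
from w import *
st((0,-85,44))"
```

```text
clock: 6.57
position: [0.4806, -0.0607, 0.044]
ee_rot: [0.023, 0.709, 0.705, 0.008]
contact_force: [-4.0, -1.9, 12.6]
width: 0.0004
t 6.57 box mm [  0.8 -95.2  44. ] w 0.00039902502902354757 F [-4.  -1.9 12.6] ang x 89.68963579265575 tilt [ 0.044 -0.023 -0.999]
tool shift mm [10.2 -0.7 -0.3]
```

```bash
python3 -m inch '[[-1,2,0,1.2,0],[-1,2,0,1.2,0]]'
python3 -c "
from w import *
st((0,-85,44))
q=eyes.get_image('side');save(q,'s6.png',(280,130,130,100),6)"
```

```text
clock: 6.73
position: [0.4806, -0.0577, 0.044]
ee_rot: [0.025, 0.708, 0.706, 0.007]
contact_force: [-3.5, -2.0, 12.6]
width: 0.0
t 6.73 box mm [  0.9 -92.2  44. ] w 8.158228623326524e-06 F [-3.5 -2.  12.6] ang x 89.77099854693664 tilt [ 0.045 -0.025 -0.999]
tool shift mm [ 7.2 -0.8 -0.2]
```

View pics/s6.png

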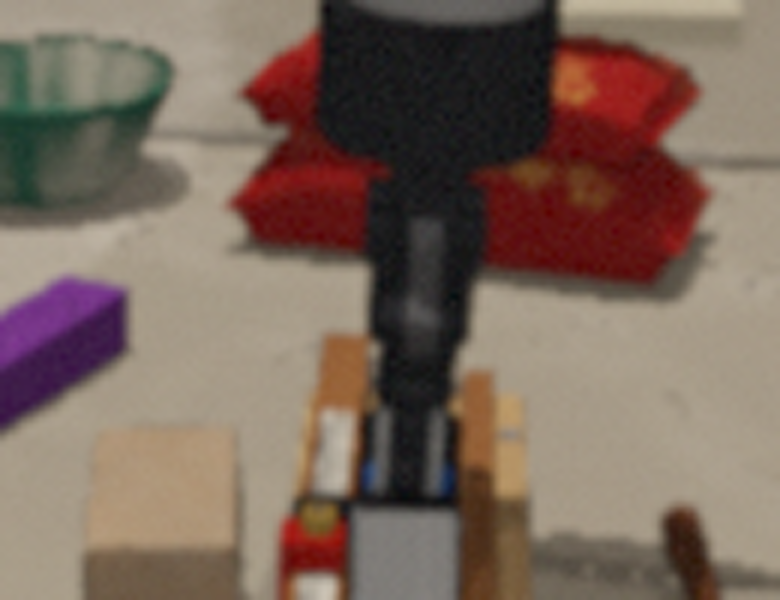

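```bash
python3 -m inch '[[-1,2,0,1.2,0],[-1,2,0,1.2,0]]'
python3 -c "
from w import *
st((0,-85,44))
q=eyes.get_image('side');P=np.load('P.npy')
for y in(-70,-65,-60,-56,-53): print(y,[np.round((np.array(proj(q,W(P,(x,y/1e3,z))))-[130,280])*6) for x,z in((0,.058),(.0275,.057),(.0275,.0555))])"
```

```text
clock: 6.95
position: [0.4807, -0.0547, 0.044]
ee_rot: [0.026, 0.708, 0.706, 0.006]
contact_force: [-4.4, -2.2, 13.0]
width: 0.0002
t 6.95 box mm [  0.9 -89.2  44. ] w 0.0001740399865829434 F [-4.4 -2.2 13. ] ang x 89.83446645899411 tilt [ 0.046 -0.028 -0.999]
tool shift mm [ 4.3 -0.8 -0.2]
-70 [array([488., 405.]), array([488., 321.]), array([492., 321.])]
-65 [array([495., 405.]), array([495., 320.]), array([499., 320.])]
-60 [array([501., 405.]), array([501., 319.]), array([506., 319.])]
-56 [array([507., 404.]), array([507., 319.]), array([511., 319.])]
-53 [array([511., 404.]), array([511., 318.]), array([515., 318.])]
```

```bash
python3 -m inch '[[-1,1.5,0,1.2,0],[-1,1.5,0,1.2,0]]'
python3 -c "
from w import *
st((0,-85,44))"
```

```text
clock: 7.17
position: [0.4807, -0.0546, 0.044]
ee_rot: [0.029, 0.706, 0.707, 0.004]
contact_force: [-3.6, -4.3, 12.8]
width: 0.0001
t 7.17 box mm [  0.9 -89.1  44. ] w 0.00010918787435872856 F [-3.6 -4.3 12.8] ang x 90.05831310439724 tilt [ 0.047 -0.034 -0.998]
tool shift mm [ 4.1 -0.8 -0.2]
```

```bash
python3 -m inch '[[-1,1.5,0,1.2,0],[-1,1.5,0,1.2,0]]'
python3 -c "
from w import *
st((0,-85,44))
q=eyes.get_image('side');save(q,'s7.png',(280,130,130,100),6)"
```

```text
clock: 7.33
position: [0.4808, -0.0546, 0.044]
ee_rot: [0.031, 0.705, 0.709, 0.003]
contact_force: [-4.8, -3.8, 11.9]
width: 0.0004
t 7.33 box mm [  0.9 -89.1  44. ] w 0.0004466625407011458 F [-4.8 -3.8 11.9] ang x 90.23261114306035 tilt [ 0.048 -0.04  -0.998]
tool shift mm [ 4.2 -0.8 -0.2]
```

View pics/s7.png

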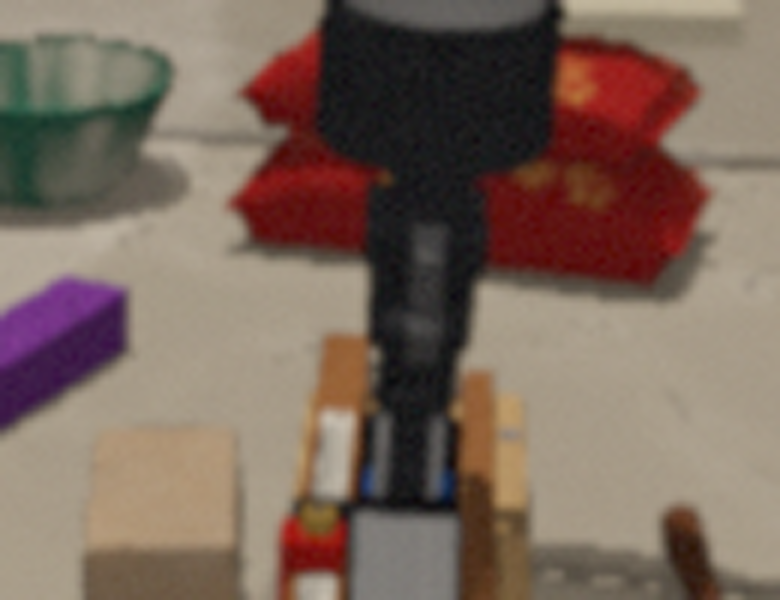

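```bash
python3 -m inch '[[-1,2.2,0,1.2,0]]'
python3 -c "
from w import *
st((0,-85,44))"
python3 -m inch '[[-1,1,0,-0.5,0],[-1,0.5,0,-1.5,0],[-1,0.2,0,-2,0],[-1,0,0,-2.5,0]]'
python3 -c "
from w import *
st((0,-85,44))"
```

```text
clock: 7.47
position: [0.481, -0.0542, 0.0441]
ee_rot: [0.033, 0.704, 0.709, 0.002]
contact_force: [-3.7, -5.2, 11.6]
width: -0.0002
t 7.47 box mm [  1.2 -88.7  44.1] w -0.00018822641356864317 F [-3.7 -5.2 11.6] ang x 90.34047195619536 tilt [ 0.049 -0.044 -0.998]
tool shift mm [ 3.7 -1.1 -0.2]
clock: 7.8
position: [0.4806, -0.0543, 0.0526]
ee_rot: [0.034, 0.704, 0.71, 0.001]
contact_force: [0.8, -0.4, -0.4]
width: -0.0001
t 7.8 box mm [  0.8 -88.8  52.6] w -0.00012152720257409288 F [ 0.8 -0.4 -0.4] ang x 90.39765342243274 tilt [ 0.05  -0.047 -0.998]
tool shift mm [ 4.3 -1.1  8.3]
```

```bash
python3 -m inch '[[-1,0,0,-10,1],[-1,0,0,-20,0.4],[-1,0,0,-20,0],[-1,15,0,-20,0],[-1,30,0,0,0],[-1,36,0,0,0],[-1,36,0,0,0],[-1,36,0,0,0],[-1,36,0,0,0],[-1,30,0,0,0],[-1,20,0,0,0],[-1,0,0,0,0]]'
python3 - <<'E'
from w import *
st((0,153,60))
p=eyes.get_image("top");save(p,"t8.png",(190,170,240,120),3.3)
q=eyes.get_image('side');save(q,'s8.png',(240,130,200,190),3.1)
for c in (p,q):
  for t in ("slider_face","stop_mark","bar_end","bar_centre"): print(t,[(np.round(m["point"],1),round(m["confidence"],2)) for m in mark_of(c,t)[:2]])
E
```

```text
clock: 8.8
position: [0.485, 0.1975, 0.1134]
ee_rot: [0.035, 0.716, 0.698, 0.004]
contact_force: [0.4, -0.4, 0.1]
width: 0.0
t 8.8 box mm [  1.  163.  113.4] w 8.942672707543243e-06 F [ 0.4 -0.4  0.1] ang x 88.4569586982375 tilt [ 0.054 -0.045 -0.998]
tool shift mm [-7.7 -3.9 53.6]
slider_face [(array([231.2, 309.7]), 0.78), (array([194.1, 348.5]), 0.42)]
stop_mark [(array([216.7, 309.2]), 0.62)]
bar_end [(array([163.4, 436.7]), 0.7), (array([234.2, 277.1]), 0.66)]
bar_centre [(array([153.9, 415.3]), 0.72), (array([236.2, 248.7]), 0.63)]
slider_face [(array([227.2, 345.3]), 0.54)]
stop_mark [(array([219.2, 333.3]), 0.48)]
bar_end [(array([242.8, 345.9]), 0.82), (array([217.8, 308.2]), 0.24)]
bar_centre [(array([258.5, 344.4]), 0.93)]
```

View pics/t8.png

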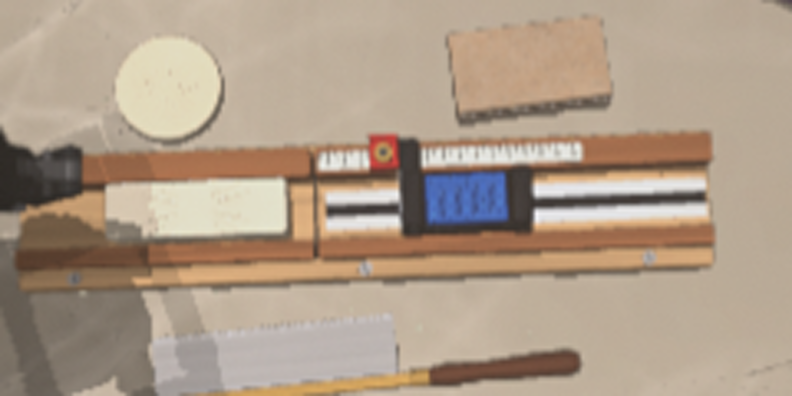

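View pics/s8.png

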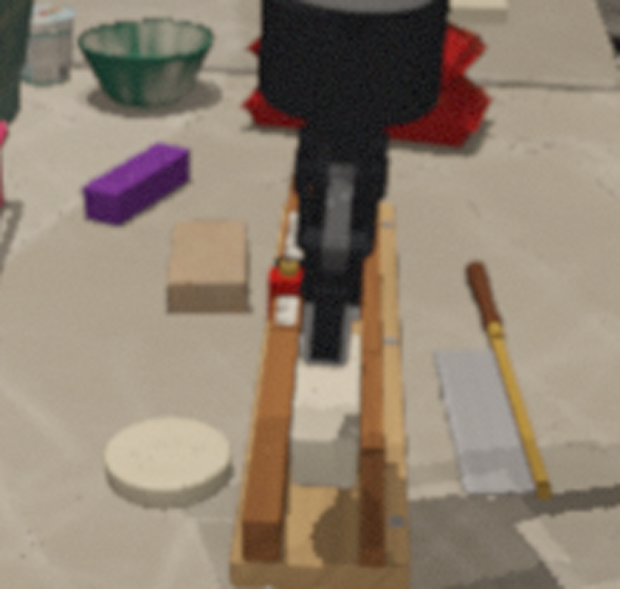

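```bash
python3 -m inch '[[-1,-2,-1,9,-0.5],[-1,-2,-1,9,0],[-1,0,-1,9,0],[-1,0,0,0,0]]'
python3 - <<'E'
from w import *
st((0,153,35))
p=eyes.get_image("top");save(p,"t9.png",(290,200,70,50),11)
E
```

```text
clock: 9.63
position: [0.4834, 0.1857, 0.0848]
ee_rot: [0.036, 0.715, 0.698, 0.003]
contact_force: [-0.6, -1.1, 0.2]
width: 0.0002
t 9.63 box mm [ -0.4 151.2  84.8] w 0.00015948782996022228 F [-0.6 -1.1  0.2] ang x 88.58980268006907 tilt [ 0.055 -0.047 -0.997]
tool shift mm [ 4.1 -2.4 49.6]
```

View pics/t9.png

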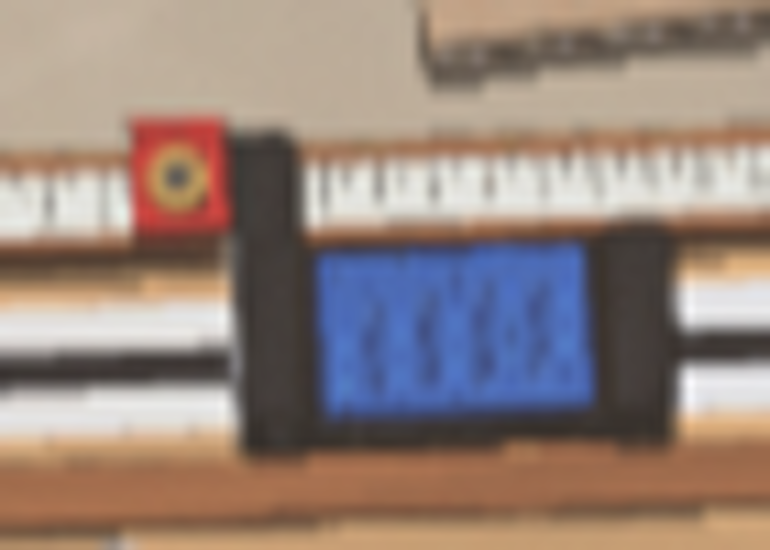

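The ear at crop (235,180) abuts the red stop (edge at 228), and the pad is up. Next I'll lower the finger into the channel behind the bar.

```bash
python3 -m inch '[[-1,3,0,8,-0.5],[-1,3,0,8,0],[-1,1,-0.5,8,0],[-1,1,0,8,0],[-1,0,0,0,0]]'
python3 - <<'E'
from w import *
st((0,154,32))
q=eyes.get_image('side');save(q,'s10.png',(290,190,100,100),6)
E
```

```text
clock: 10.1
position: [0.4856, 0.1934, 0.0495]
ee_rot: [0.036, 0.711, 0.702, 0.003]
contact_force: [-0.9, 0.2, -0.4]
width: -0.0
t 10.1 box mm [  1.7 159.   49.5] w -8.106806471399136e-06 F [-0.9  0.2 -0.4] ang x 89.16928428910082 tilt [ 0.056 -0.046 -0.997]
tool shift mm [-4.2 -2.7 17.6]
```

View pics/s10.png

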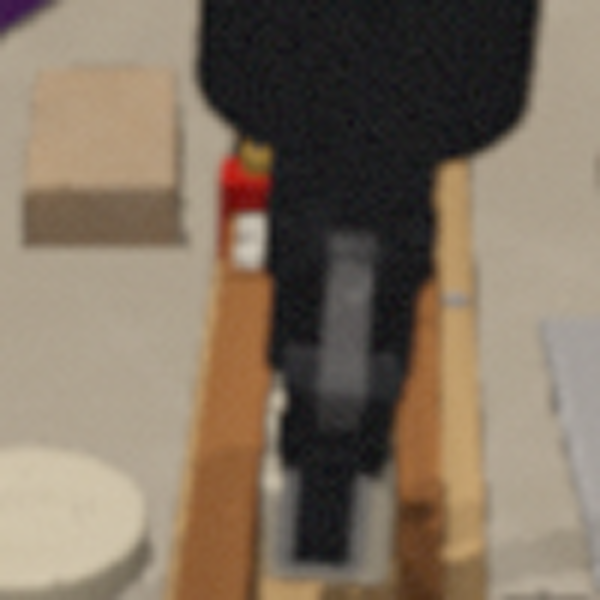

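```bash
python3 -m inch '[[-1,-2,-2,6,0],[-1,0,-1,6,0],[-1,0,0,6,0],[-1,0,0,0,0]]'
python3 -c "
from w import *
st((0,141,32))"
```

```text
clock: 10.48
position: [0.4841, 0.1906, 0.0307]
ee_rot: [0.037, 0.711, 0.702, 0.004]
contact_force: [-0.5, 0.5, 0.8]
width: 0.0002
t 10.48 box mm [  0.3 156.1  30.7] w 0.00020989274146247932 F [-0.5  0.5  0.8] ang x 89.19040573507242 tilt [ 0.057 -0.046 -0.997]
tool shift mm [-15.2  -0.3  -0.6]
```

```bash
python3 -m inch '[[-1,-4,0,0.2,0],[-1,-4,0,0.2,0],[-1,-4,0,0.2,0],[-1,-4,0,0.2,0],[-1,-4,0,0.2,0],[-1,-4,0,0.2,0],[-1,-4,0,0.2,0],[-1,-4,0,0.2,0]]'
python3 -c "
from w import *
st((0,80,32))
q=eyes.get_image('side');save(q,'s11.png',(290,190,100,100),6)"
```

```text
clock: 11.15
position: [0.4845, 0.1559, 0.0312]
ee_rot: [0.037, 0.711, 0.702, 0.005]
contact_force: [-0.7, 1.3, -0.1]
width: 0.0001
t 11.15 box mm [  1.2 121.4  31.2] w 0.00013003309923602678 F [-0.7  1.3 -0.1] ang x 89.17548092532661 tilt [ 0.059 -0.045 -0.997]
tool shift mm [-41.4  -1.4   1. ]
```

View pics/s11.png

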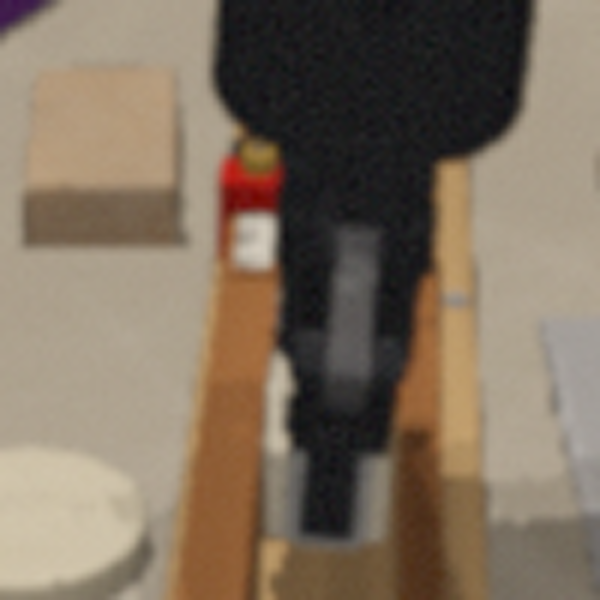

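```bash
python3 -m inch '[[-1,-4,-0.2,0.3,0],[-1,-4,-0.2,0.3,0],[-1,-4,-0.2,0.3,0],[-1,-4,-0.2,0.3,0],[-1,-4,-0.2,0.3,0],[-1,-4,-0.2,0.3,0],[-1,-4,-0.2,0.3,0],[-1,-3,-0.2,0.2,0]]'
python3 -c "
from w import *
st((0,80,32))
q=eyes.get_image('side');save(q,'s12.png',(290,190,100,100),6)
p=eyes.get_image('top');save(p,'t12.png',(220,190,140,80),5.5)"
```

```text
clock: 11.87
position: [0.4836, 0.122, 0.031]
ee_rot: [0.038, 0.711, 0.702, 0.007]
contact_force: [0.4, 1.5, 1.4]
width: 0.0
t 11.87 box mm [ 0.9 87.5 31. ] w 4.006559462171156e-06 F [0.4 1.5 1.4] ang x 89.14460475430623 tilt [ 0.062 -0.044 -0.997]
tool shift mm [-7.5 -0.8 -0.7]
```

View pics/t12.png

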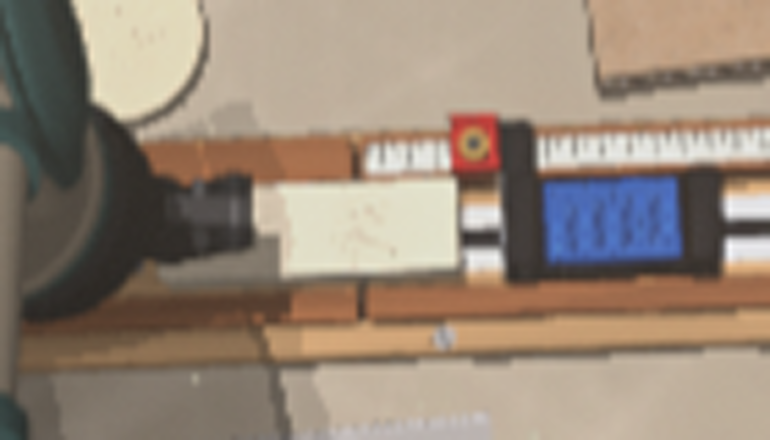

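View pics/s12.png

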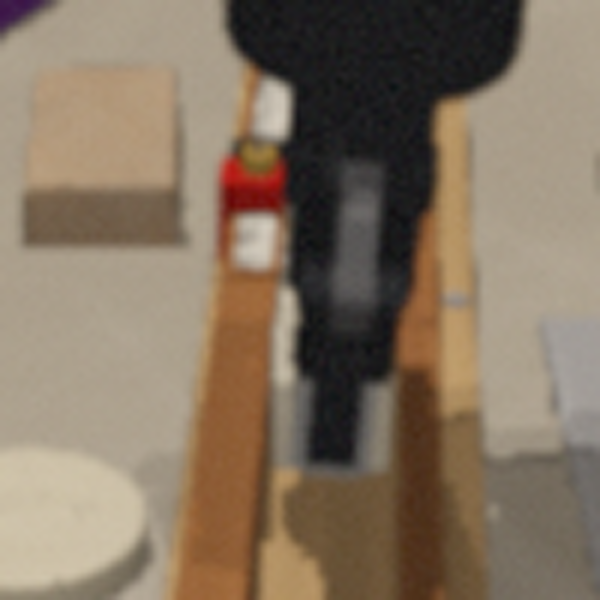

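```bash
python3 -m inch '[[-1,-3,-0.1,0.2,0],[-1,-3,-0.1,0.2,0],[-1,-3,-0.1,0.2,0]]'
python3 -c "
from w import *
st((0,72,32))
p=eyes.get_image('top');save(p,'t13.png',(260,195,100,60),8)"
```

```text
clock: 12.22
position: [0.483, 0.1125, 0.0306]
ee_rot: [0.037, 0.711, 0.702, 0.006]
contact_force: [-0.2, 1.1, 0.9]
width: 0.0001
t 12.22 box mm [ 0.4 78.  30.6] w 7.83654151236404e-05 F [-0.2  1.1  0.9] ang x 89.14978947522643 tilt [ 0.062 -0.044 -0.997]
tool shift mm [-6.  -0.3 -1.2]
```

View pics/t13.png

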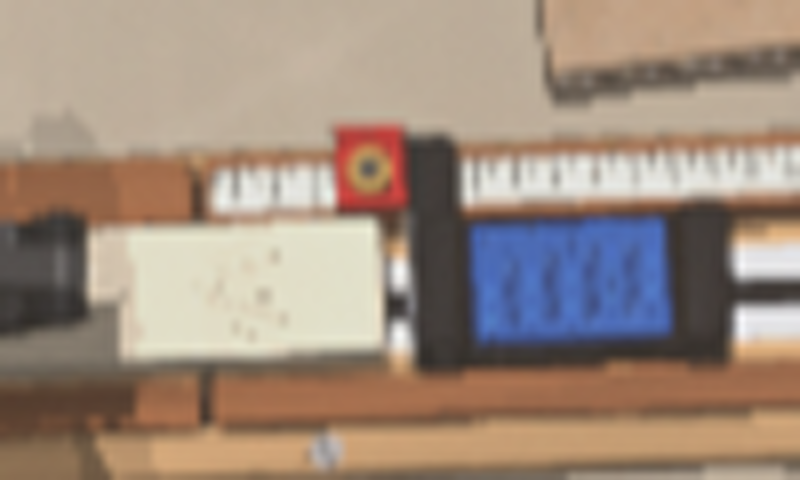

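```bash
python3 -m inch '[[-1,-1.5,0,0,0],[-1,-1.5,0,0,0]]'
python3 -m inch '[[-1,-1.2,0,0,0]]'
python3 -c "
from w import *
st((0,72,32))"
```

```text
clock: 12.43
position: [0.4825, 0.1086, 0.0305]
ee_rot: [0.037, 0.711, 0.702, 0.006]
contact_force: [-0.6, 0.6, -0.4]
width: 0.0002
clock: 12.52
position: [0.4824, 0.1072, 0.0305]
ee_rot: [0.037, 0.711, 0.702, 0.006]
contact_force: [0.3, 0.8, 0.9]
width: -0.0001
t 12.52 box mm [-0.1 72.7 30.5] w -6.244989178271046e-05 F [0.3 0.8 0.9] ang x 89.14951588306273 tilt [ 0.061 -0.045 -0.997]
tool shift mm [-0.8  0.1 -1.4]
```

```bash
python3 -m inch '[[-1,-1.2,0,0,0]]'
python3 -m inch '[[-1,-1,0,0,0]]'
python3 -c "
from w import *
st((0,72,32))
p=eyes.get_image('top');save(p,'t14.png',(260,195,100,60),8)"
```

```text
clock: 12.6
position: [0.4825, 0.1062, 0.0305]
ee_rot: [0.037, 0.712, 0.702, 0.006]
contact_force: [1.2, 5.9, 0.1]
width: -0.0002
clock: 12.68
position: [0.4831, 0.1061, 0.0307]
ee_rot: [0.037, 0.712, 0.701, 0.007]
contact_force: [1.5, 7.6, 0.6]
width: -0.0001
t 12.68 box mm [ 0.6 71.6 30.7] w -7.465817334140055e-05 F [1.5 7.6 0.6] ang x 89.0542989408388 tilt [ 0.062 -0.042 -0.997]
tool shift mm [ 0.3 -0.5 -1.4]
```

View pics/t14.png

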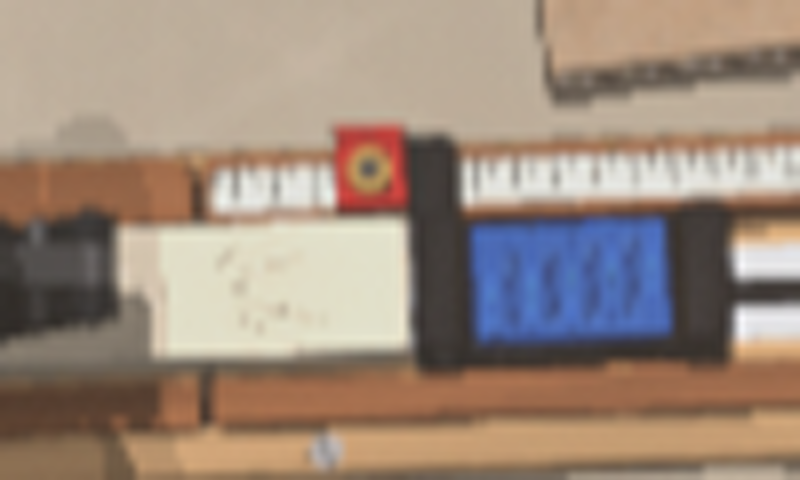

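The bar meets the stop: the push force rose to 7.6 N and motion ceased. The gap at crop (410,290) is gone and the stop hasn't moved. I'll back off straight, then lift.

```bash
python3 -m inch '[[-1,2,0,0,0],[-1,5,0,0,0],[-1,8,0,0,0],[-1,8,0,-4,0],[-1,4,0,-15,0],[-1,0,0,-25,0],[-1,0,0,-25,0],[-1,10,-8,-25,0],[-1,30,0,-20,0],[-1,35,0,0,0],[-1,35,0,0,0],[-1,35,0,0,0],[-1,35,0,0,0],[-1,35,0,0,0],[-1,0,0,0,0]]'
python3 - <<'E'
from w import *
st()
p=eyes.get_image('top');save(p,'t15.png',(190,160,240,140),3.3);save(p,'t15c.png',(260,195,100,60),8)
q=eyes.get_image('side');save(q,'s15.png',(260,150,160,150),4)
E
```

```text
clock: 13.98
position: [0.4681, 0.3704, 0.1418]
ee_rot: [0.037, 0.712, 0.702, 0.008]
contact_force: [-0.4, 1.5, 0.5]
width: -0.0003
t 13.98 box mm [-18.8 335.6 141.8] w -0.00033361379350259584 F [-0.4  1.5  0.5] ang x 89.11768274990156 tilt [ 0.063 -0.042 -0.997]
```

View pics/t15.png

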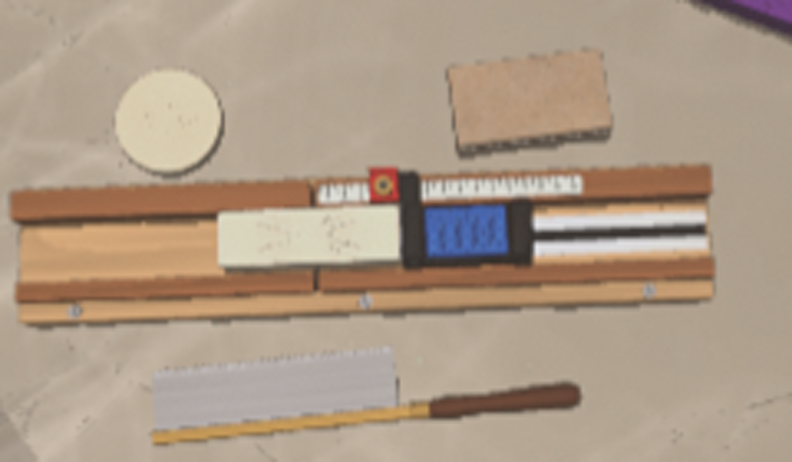

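View pics/t15c.png

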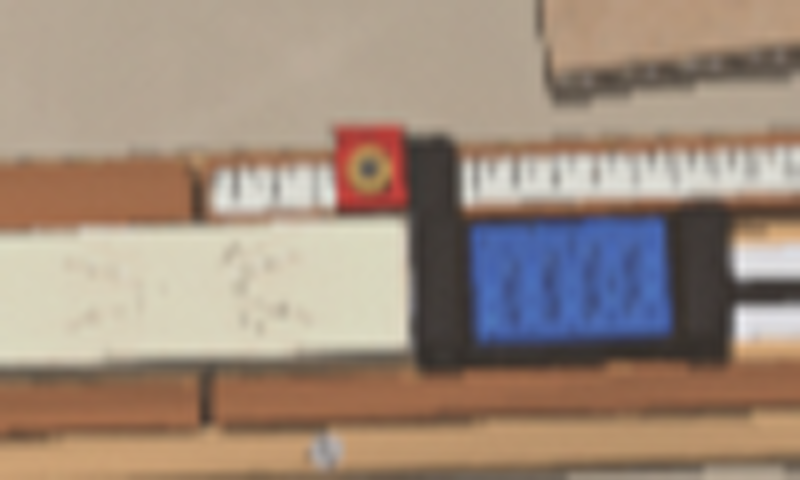

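View pics/s15.png

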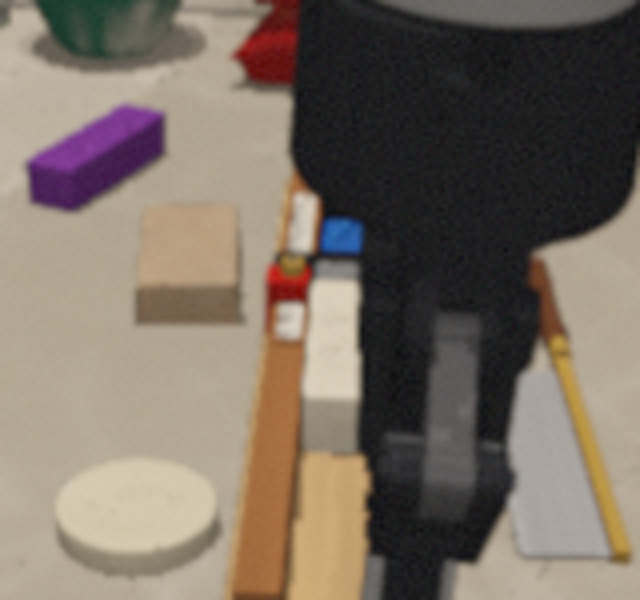

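The ear is against the red stop, the bar against the stop face, the pad is up and the robot is clear of everything. The other items look unmoved. I'm handing in.

```bash
python3 -c "
from rig import manip
print(manip.sign_off())"
```

```text
the job is handed in; nothing more can be done
None
```

The length stop is set against the red memory stop and the gypsum bar is up against the stop. I handed the job in at about 14 s of the 53 s allowed.

**Length stop:** I pressed the blue pad fully down with the shut fingertips (up to about 17 N). I kept it down while sliding the stop about 68 mm, until it stood still against the red stop with about 5 N of side force. Then I lifted the fingertips straight up so the pad sprang back.

**Gypsum bar:** I pushed the white bar (not the purple look-alike) from its far end with the fingertips until it stopped against the stop face. The push force rose to 7.6 N, well under the roughly 20 N at which the brake slips. I then backed straight off.

**Last checks:** The final top and side pictures show no gap between the ear and the red stop, and the pad up. The top picture shows the bar's end flush with the stop face, with the stop at the same pixels as before the bar push. The saw, sanding block and medallion look undisturbed.

**What was less exact:**
- One pixel is about 2 mm, so gaps under about 1 mm rest on the force readings, not the pictures.
- The tool had drifted to about 4° of tilt by the end, with no visible effect.
- In the first pictures, some side-camera network points were up to about 40 mm off my box fit along the channel. I relied on the top-camera edges and contact forces instead.

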